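# Reset the portion stop on the green tea doser

## Task

The tea doser with the green glass canister is giving the wrong portion. Loosen its brass jam nut by swinging the red-tipped lever counter-clockwise well round towards its loose stop, turn the black adjuster knob above it until the orange pointer lies over the green mark on the white plate, then swing the lever back clockwise until the nut is fully tight again, with the pointer still on the mark. Do not touch the doser with the amber canister.

Things in the scene. Friction and masses are not known exactly. Their poses are not given: they have to be found in the camera images.
- green_knob (a point): Middle of the black adjuster knob of the doser to set (its green glass canister stands 130 mm away on the robot's side, top 102 mm above the table). Upright bar 44 x 14 mm, 17 mm up and 25 mm down from this point, which lies 78 mm above the table on the common vertical axis of screw and nut. The point's x axis runs along the bar and its orange pointer (50 mm); pinch across the 14 mm.
- green_post (a point): Pinch point of the upright round red post on the jam nut's brass lever: 15 mm diameter, 75 mm above the table; its top is 20 mm higher, the lever arm's top 28 mm lower. It swings with the nut on a circle of radius 85 mm about the vertical axis through green_knob; the point's x axis points outward along the lever.
- green_nut (a joint): Angle of the brass jam nut with its lever, rad: 0 = fully tight at its stop (it starts at 0 to 0.06), grows counter-clockwise from above as it loosens, 1.2 = loose stop. Stays where left; 2 to 5 N at the post moves it. Below 0.3 it jams the adjuster, beyond 0.4 the adjuster is free. The lever sinks about 2 mm as it loosens.
- green_screw (a joint): Angle of the adjuster with its knob and orange pointer, rad, growing counter-clockwise from above, range -0.1 to 1.9; it starts at 0 to 0.45. At 1.25 the pointer lies over the middle of the green stripe (10 mm wide, 36 to 72 mm from the axis, flat on the white plate; black stripes are other portions). Turns with about 0.05 N m while the nut is loose, stays where left.
- amber_doser: The like doser with an amber canister, not to be touched. Origin on the table under its knob. Its white plate reaches from x = -170 to 100 mm and y = -75 to 75 mm in its own frame, canister 102 mm tall at x = -130 mm, lever reaching 93 mm from the origin on its +x side.

How it is judged:
On the way, in this order (a step that is already met when the one before it is completed fails the run):
1. the green doser's jam nut is loosened (at least 0.6 rad from tight) (value of joint green_nut above 0.6 rad), for 0.2 s.
2. with the nut loose, the adjuster is turned until the pointer is on the green mark (value of joint green_screw between 1.05 and 1.45 rad and value of joint green_nut above 0.4 rad), for 0.2 s.
At the end, for the whole second after the job is handed in: The green doser's jam nut is tight again (within 0.17 rad, 10 degrees, of its stop) and its pointer is within 0.2 rad (11 degrees) of the middle of the green mark (value of joint green_nut below 0.17 rad and value of joint green_screw between 1.05 and 1.45 rad); the robot touches nothing.
It fails at once if the robot touches the amber doser (contact force between any of the fingers, the arm and amber_doser above 1 N).
It also fails if it takes over 64 s, if anything falls off the work surface, if the arm or the gripper's body presses on something with over 40 N, if the wrist force passes 120 N, or if a joint passes its speed limit or range.

## Robot

A 7-joint arm with a two-finger parallel gripper is mounted at the origin on the work surface. World frame = base frame: x ahead of the robot, y to its left, z up, the work surface at z = 0. Lengths are in m, angles in rad, forces in N, time in s.
With the tool pointing down it reaches from about 0.4 to 0.9 m from the base axis. Payload 5.6 kg.
Tool frame: the origin (TCP) lies midway between the tips of the shut fingers; the grasp point (between the pads) lies 19 mm behind it; y points along the fingers, z is the direction in which the jaws open and shut, and the axes are right-handed (so a half turn about y gives the same grasp; the last joint's range is limited). The gripper opens to 92 mm and grips with 3 to 60 N. Pads are 20 mm wide; open, the fingers measure 128 mm over their backs; the gripper's body (75 mm by 189 mm) begins 69 mm behind the grasp point.
Start: joints at [-1.151, 0.468, -0.012, 1.603, 0.006, 1.071, -0.056], TCP at [0.29, 0.582, 0.215] pointing down, gripper open.
Joint ranges: [-2.53, 2.53], [-0.31, 2.02], [-1.57, 1.55], [0.28, 2.44], [-1.29, 4.43], [0.15, 1.84], [-2.92, 2.92]. Speed limits (rad/s): [2.57, 2.57, 3.14, 3.14, 3.14, 3.14, 3.14].

## Interface

Orientations are given as a 3x3 rotation matrix whose columns are the frame's x, y, z axes.
In Python, from station import env, effector, solver, viewer, workorder, search_frame, tip_of gives the robot as it stands. Calls block until the motion is done:
- env.reach(position, orientation): joint-space move of the TCP to a pose.
- env.movel(position, frame=None, rate=0.15): straight line of the TCP; frame=None keeps the orientation; rate is the mean speed in m/s.
- env.goto_joints(angles): joint-space move.
- effector.release() and effector.grasp(squeeze=None): open the fingers fully, or close them until they stop; squeeze is the grip in N (None keeps the last).
- env.pause(seconds).
- solver.inverse_kinematics(position, orientation): joint angles nearest the present ones, or None.
- env.sense(): the state.
- viewer.read_camera(name): name is "scene" or "top" or "wrist"; returns (picture, depth): 384x512x3 uint8, red, green, blue; 384x512 float32, m along the optical axis (not along the pixel's ray), 0 where there is no reading.
- viewer.camera_info(name): a dict with "intrinsics" (3x3 intrinsics, pixels), "eye" and "rotation" of the camera in the world; the wrist camera has in their place "T_tool_cam" (4x4, takes a point from camera to tool coordinates, whose origin is the TCP and whose axes are the tool frame's). Camera axes: x right, y up, looking along -z (the intrinsics and any distortion apply to the point x, -y, -z); pixel columns grow to the right and rows downward; lengths in m; the calibration is good to about 2 mm. The wrist camera is an equidistant fisheye: a pixel r from the principal point sees the ray r / f radians off the axis. A picture is of the moment at which its call begins: read the wrist's pose just before it. camera_info takes no time and is no camera call.
A pose or a line that the arm cannot do raises env.PlanningError and nothing moves.
- workorder.finish_job(): hands the job in, once; it reports no verdict.
Trained networks look in the newest picture that a camera, given by its name, has taken for a name from the list of things; names that differ only in an ending like _2 or _b are one class to them, and where a whole thing is asked for, a point or a joint stands for the part that bears it (a point fixed in the world has none). Each returns a list of dicts, best first, with "score" (0 to 1); they miss things now and then, are a little off and sometimes report something else, mostly with a low value. They report only what shows in the picture. A call takes as long as a camera call.
- search_frame(camera, name): "at" ([x, y, z] in m, in world coordinates, good to about 4 mm: the middle of the surface that is visible of it).
- tip_of(camera, name): "at" ([x, y, z] in m, in world coordinates, good to about 4 mm: a listed point, or the origin of a listed thing).
The state is a dict: "t": time; "joint_positions": joint angles; "joint_velocities": joint speeds; "tau": joint torques, N m; "ee_pos": TCP position; "tcp_rot": TCP orientation; "wrist_force": force on the tool from outside, world axes, zero at the start; "moment": the same for the moment, N m; "gripper_width": finger opening in m.
Only numpy, scipy, OpenCV 4.12 (cv2) and the standard library are available. Lean on these libraries where they do the work, as an engineer would, in place of code of your own. Each camera call takes 0.05 s, during which the arm holds its last target. There are 200 camera calls.

## Working session

There is one attempt and no reset: what is moved stays moved. The work goes in short steps, each a Python script; the robot and the scene stay as the last script left them, time stands still between calls to the robot, and variables do not carry over. Pictures are saved under pics/ and viewed, about 8 in all and at most 12, crops included, and the job is handed in when it is done.

```bash
mkdir -p pics; ls; python3 - <<'E'
from station import env, viewer, search_frame, tip_of
import cv2, numpy as np
ims=[]
for c in ("scene","top"):
    p,d=viewer.read_camera(c); ims.append(p)
    for n in ("green_knob","green_post","amber_doser"):
        print(c,n,[(np.round(r["at"],3).tolist(),round(r["score"],2)) for r in tip_of(c,n)])
    print(c,[(np.round(r["at"],3).tolist(),round(r["score"],2)) for r in search_frame(c,"amber_doser")])
    i=viewer.camera_info(c); print(i)
cv2.imwrite("pics/scene.png",ims[0][:,:,::-1]); cv2.imwrite("pics/top.png",ims[1][:,:,::-1])
print(env.sense())
E
```

```text
pics
scene green_knob [([0.489, -0.238, 0.079], 0.63)]
scene green_post [([0.54, -0.308, 0.077], 0.69)]
scene amber_doser [([0.506, 0.183, 0.001], 0.75)]
scene [([0.498, 0.178, 0.013], 0.55)]
{'intrinsics': array([[454.45890353,   0.        , 249.29785361],
       [  0.        , 454.45890353, 189.98658667],
       [  0.        ,   0.        ,   1.        ]]), 'eye': array([0.94048615, 0.27045177, 0.72320723]), 'rotation': array([[-0.59417597, -0.63739173,  0.4905983 ],
       [ 0.80419144, -0.45924162,  0.37732381],
       [-0.01519991,  0.6187317 ,  0.78545531]])}
top green_knob [([0.49, -0.239, 0.08], 0.65)]
top green_post [([0.537, -0.308, 0.072], 0.53)]
top amber_doser [([0.504, 0.186, 0.001], 0.84)]
top [([0.46, 0.16, 0.01], 0.63)]
{'intrinsics': array([[352.95786761,   0.        , 255.02077908],
       [  0.        , 352.95786761, 193.71167254],
       [  0.        ,   0.        ,   1.        ]]), 'eye': array([ 0.45083149, -0.00563725,  0.87349573]), 'rotation': array([[ 0.01069738,  0.98776286, -0.15559597],
       [-0.99963064,  0.01445145,  0.02301589],
       [ 0.02498283,  0.15529229,  0.98755261]])}
{'t': 0.5, 'joint_positions': array([-1.15100068,  0.46751008, -0.01160174,  1.60273162,  0.00598949,
        1.07140825, -0.05630845]), 'joint_velocities': array([ 0.00015592, -0.00101702,  0.00017043, -0.00011052, -0.00151386,
        0.00019588,  0.00118921]), 'tau': array([-1.08018830e-03, -5.19975507e+01, -1.24609363e-02, -2.43841070e+01,
       -5.65578905e-02,  1.21210841e-02,  4.63524736e-05]), 'ee_pos': array([0.29022316, 0.58159408, 0.2145727 ]), 'tcp_rot': array([[ 8.94770760e-01,  1.81440952e-05,  4.46525796e-01],
       [-4.46525795e-01, -3.25896816e-05,  8.94770760e-01],
       [ 3.07869394e-05, -9.99999999e-01, -2.10584877e-05]]), 'wrist_force': array([-0.49438014,  0.1378787 , -0.04094215]), 'moment': array([-0.04054134, -0.0334043 , -0.01630148]), 'gripper_width': 0.09171947533586487}
```

View pics/top.png

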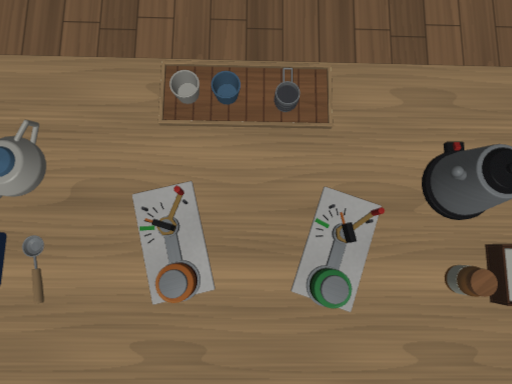

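View pics/scene.png

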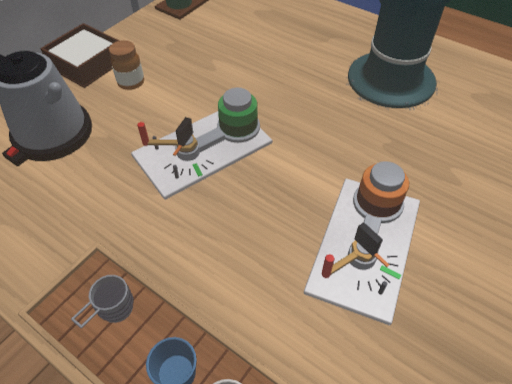

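The top view shows the green doser with its canister at (330,288), knob at (347,233), red post at (377,212) and green stripe at (322,223). The amber doser is about 0.42 m away on the +y side. The network detections agree with this picture, so I'll go above the green doser.

```bash
cat > h.py <<'E'
from station import env, effector, solver, viewer, workorder, search_frame, tip_of
import cv2, numpy as np
def R(a):  # tool down, jaws opening along world angle a
    c,s=np.cos(a),np.sin(a); return np.array([[s,0,c],[-c,0,s],[0,-1,0.]])
def tips(cam,*names):
    for n in names: print(cam,n,[(np.round(r["at"],4).tolist(),round(r["score"],2)) for r in tip_of(cam,n)])
def rays(cam,px,pose=None):
    i=viewer.camera_info(cam); K=i["intrinsics"]; px=np.atleast_2d(px).astype(float)
    u=(px-K[:2,2])/[K[0,0],K[1,1]]
    if cam=="wrist":
        T=i["T_tool_cam"]; p,Rt=pose; M=Rt@T[:3,:3]; eye=p+Rt@T[:3,3]
        th=np.linalg.norm(u,axis=1,keepdims=True); e=u/np.maximum(th,1e-9)
        d=np.c_[e[:,:1]*np.sin(th),-e[:,1:]*np.sin(th),-np.cos(th)]
    else:
        M,eye=i["rotation"],i["eye"]; d=np.c_[u[:,0],-u[:,1],-np.ones(len(u))]
    return eye,d@M.T
def on_plane(cam,px,z,pose=None):
    e,d=rays(cam,px,pose); return e+d*((z-e[2])/d[:,2])[:,None]
def shot(cam,name):
    s=env.sense(); p,d=viewer.read_camera(cam); cv2.imwrite(f"pics/{name}.png",p[:,:,::-1])
    return p,d,(s["ee_pos"],s["tcp_rot"])
E
python3 - <<'E'
from h import *
k=np.array([.4895,-.2385]); a=np.arctan2(-.0695,.049)
q0=env.sense()["joint_positions"]
for off in (np.pi/2,-np.pi/2):
  for d in (0,.5,1):
    p=[*(k+.085*np.array([np.cos(a+d),np.sin(a+d)])),.056]; q=solver.inverse_kinematics(p,R(a+d+off)); print("post",off>0,d,None if q is None else np.round(q,2))
p=env.sense()["ee_pos"]; env.movel([p[0],p[1],.32])
for yaw in (a+np.pi/2,a-np.pi/2):
    q=solver.inverse_kinematics([*k,.32],R(yaw)); print(q)
try: env.reach([*(k+[0,0]),.32],R(a+np.pi/2))
except env.PlanningError as e: print(e); env.reach([*k,.32],R(a-np.pi/2))
p,d,pose=shot("wrist","w1"); tips("wrist","green_knob","green_post")
print(env.sense()["t"],pose)
E
```

```text
post True 0 [ 0.01  0.69  0.63  1.82 -0.54  0.82  1.53]
post True 0.5 [ 0.06  0.66  0.47  1.78 -0.4   0.79  1.84]
post True 1 [ 0.09  0.63  0.33  1.8  -0.28  0.76  2.18]
post False 0 [-0.27  0.93  1.11  1.83 -0.97  1.05 -1.28]
post False 0.5 [-0.18  0.78  0.84  1.8  -0.73  0.9  -1.04]
post False 1 [-0.18  0.72  0.72  1.82 -0.62  0.84 -0.68]
[-0.45425848  0.27164096  1.0381448   1.78257581 -0.24791319  1.22844542
  1.26626526]
[-0.6338813   0.43190114  1.37356982  1.7888129  -0.44132433  1.29063106
 -1.67726805]
wrist green_knob [([0.491, -0.2365, 0.0812], 0.81)]
wrist green_post [([0.5411, -0.3095, 0.0745], 0.67)]
4.4667 (array([ 0.4900302 , -0.23762541,  0.3198673 ]), array([[ 5.77664650e-01, -1.84226646e-04,  8.16274168e-01],
       [-8.16274166e-01,  1.05720170e-04,  5.77664673e-01],
       [-1.92717869e-04, -9.99999977e-01, -8.93086467e-05]]))
```

View pics/w1.png

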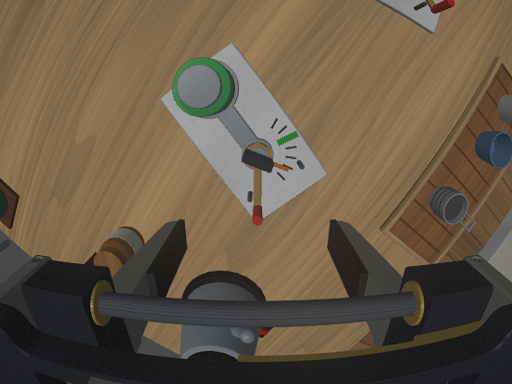

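The wrist view shows the canister (205,85), knob bar (258,160), orange pointer running to (289,168), green stripe (288,138), lever and red post (258,215). The kettle is behind, at (222,300). Next I'll measure the angles by colour plus depth.

```bash
cat >> h.py <<'E'
def world(cam,d,mask,pose=None):
    v,u=np.nonzero(mask&(d>0)); i=viewer.camera_info(cam); e,r=rays(cam,np.c_[u,v],pose)
    M=(pose[1]@i["T_tool_cam"][:3,:3]) if cam=="wrist" else i["rotation"]
    return e+r*(d[v,u]/-(r@M[:,2]))[:,None]
def parts(cam,p,d,pose,k):
    hsv=cv2.cvtColor(p,cv2.COLOR_RGB2HSV).astype(int); H,S,V=hsv[...,0],hsv[...,1],hsv[...,2]
    out={}
    for n,m in dict(mark=(H>50)&(H<75)&(S>150)&(V>100),pointer=(H>4)&(H<14)&(S>150)&(V>120),
                    post=((H<4)|(H>175))&(S>150)&(V>80)).items():
        w=world(cam,d,m,pose); r=np.linalg.norm(w[:,:2]-k,axis=1)
        lo,hi={"mark":(.03,.08),"pointer":(.02,.06),"post":(.06,.12)}[n]
        w=w[(r>lo)&(r<hi)]
        if len(w):
            c=np.median(w,axis=0); out[n]=np.arctan2(*(c[:2]-k)[::-1]); print(n,len(w),c.round(4),"r",np.linalg.norm(c[:2]-k).round(4),"ang",out[n].round(3),"z",w[:,2].min().round(3),w[:,2].max().round(3))
    return out
E
python3 - <<'E'
from h import *
k=np.array([.490,-.238])
print(viewer.camera_info("wrist")["T_tool_cam"].round(3))
for c in("wrist","top","scene"):
    s=env.sense(); p,d=viewer.read_camera(c); print(c); parts(c,p,d,(s["ee_pos"],s["tcp_rot"]),k)
E
```

```text
[[ 0.001 -0.958 -0.286 -0.081]
 [-0.001  0.286 -0.958 -0.17 ]
 [ 1.     0.001 -0.    -0.001]
 [ 0.     0.     0.     1.   ]]
wrist
mark 87 [ 0.5153 -0.1905  0.0134] r 0.0538 ang 1.082 z 0.011 0.015
pointer 51 [ 0.527  -0.2291  0.0559] r 0.038 ang 0.237 z 0.054 0.059
post 109 [ 0.5353 -0.3052  0.0937] r 0.0811 ang -0.978 z 0.05 0.097
top
mark 32 [ 0.5164 -0.1882  0.013 ] r 0.0564 ang 1.083 z 0.009 0.016
pointer 13 [ 0.5253 -0.2286  0.0555] r 0.0365 ang 0.261 z 0.052 0.059
post 43 [ 0.5377 -0.3041  0.0922] r 0.0815 ang -0.946 z 0.049 0.097
scene
pointer 18 [ 0.5272 -0.228   0.0574] r 0.0385 ang 0.263 z 0.055 0.06
post 25 [ 0.5415 -0.3047  0.0958] r 0.0843 ang -0.913 z 0.092 0.099
```

```bash
cat >> h.py <<'E'
K=np.array([.490,-.238])
def arc(r,a0,a1,z,off,n,rate=.06):
    for a in np.linspace(a0,a1,n+1)[1:]:
        env.movel([*(K+r*np.array([np.cos(a),np.sin(a)])),z],R(a+off),rate=rate)
def st(tag=""):
    s=env.sense(); v=s["ee_pos"][:2]-K
    print(tag,"t",round(s["t"],2),"pos",s["ee_pos"].round(4),"F",s["wrist_force"].round(1),"M",s["moment"].round(2),"w",round(s["gripper_width"],4),"ang",np.arctan2(v[1],v[0]).round(3),"q7",s["joint_positions"][6].round(2))
E
python3 - <<'E'
from h import *
a=-.95; h=np.pi/2; r=.085
P=K+r*np.array([np.cos(a),np.sin(a)]); print(P)
env.reach([*P,.14],R(a+h)); st("above")
env.movel([*P,.056],R(a+h),rate=.1); st("down")
effector.grasp(15); st("grasped")
arc(r,a,a+.2,.056,h,2); st("0.2")
arc(r,a+.2,a+1.02,.056,h,6); st("1.02")
E
```

```text
[ 0.53944306 -0.30714032]
above t 5.43 pos [ 0.5399 -0.3074  0.1411] F [0.6 0.2 0.4] M [-0.02 -0.03 -0.01] w 0.0919 ang -0.947 q7 1.58
down t 6.42 pos [ 0.5397 -0.3076  0.0564] F [-0.5  0.2  0.3] M [0.03 0.05 0.04] w 0.0924 ang -0.95 q7 1.65
grasped t 7.58 pos [ 0.5396 -0.307   0.056 ] F [ 0.  -0.5 -0.7] M [ 0.   -0.08  0.01] w 0.0147 ang -0.948 q7 1.65
0.2 t 8.16 pos [ 0.5522 -0.2958  0.0559] F [ 1.5  0.4 -1.9] M [-0.04 -0.29  0.03] w 0.0147 ang -0.749 q7 1.79
1.02 t 10.21 pos [ 0.5741 -0.2318  0.0555] F [  0.7  -0.2 -11.9] M [-0.08 -0.2   0.15] w 0.0146 ang 0.073 q7 2.36
```

```bash
python3 - <<'E'
from h import *
effector.release(); st("rel")
p=env.sense()["ee_pos"]; env.movel([p[0],p[1],.15])
b=.25
for off in (np.pi/2,-np.pi/2):
  for d in (0,.45,.9):
    q=solver.inverse_kinematics([*K,.059],R(b+d+off)); print(off>0,d,None if q is None else q.round(2))
env.reach([*K,.26],R(b-np.pi/2)); st("over")
p,d,pose=shot("wrist","w2"); parts("wrist",p,d,pose,K); tips("wrist","green_knob","green_post")
p,d,_=shot("top","t2")
E
```

```text
rel t 11.41 pos [ 0.5748 -0.2321  0.056 ] F [-0.3  0.5  0.1] M [ 0.01 -0.    0.01] w 0.0917 ang 0.07 q7 2.36
True 0 [-0.03  0.55  0.53  2.   -0.43  0.7   2.59]
True 0.45 [ 0.22  0.51  0.21  1.98 -0.17  0.66  2.81]
True 0.9 [ 0.75  0.56 -0.45  1.95  0.36  0.71  2.8 ]
False 0 [-0.45  0.9   1.21  2.02 -1.03  1.02 -0.04]
False 0.45 [-0.41  0.82  1.12  2.02 -0.94  0.95  0.35]
False 0.9 [-0.36  0.75  1.02  2.02 -0.85  0.88  0.73]
over t 14.37 pos [ 0.49   -0.238   0.2597] F [ 0.1  0.  -0.6] M [0.03 0.15 0.02] w 0.0919 ang 2.652 q7 -0.26
mark 122 [ 0.5157 -0.1898  0.0134] r 0.0546 ang 1.081 z 0.011 0.015
pointer 84 [ 0.5251 -0.23    0.0562] r 0.036 ang 0.225 z 0.055 0.058
post 112 [ 0.5744 -0.2317  0.093 ] r 0.0846 ang 0.075 z 0.091 0.095
wrist green_knob [([0.4941, -0.2357, 0.0788], 0.75)]
wrist green_post [([0.58, -0.2318, 0.0722], 0.58)]
```

View pics/w2.png

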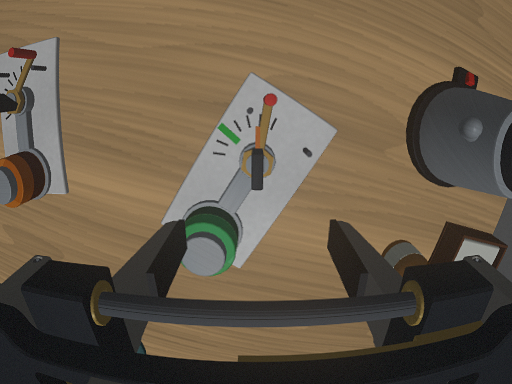

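The nut is loose: the post is at angle 0.075, a swing of about 1.02 rad. The pointer is at about 0.24 and the mark at 1.08. Next I'll grip the knob and turn it.

```bash
python3 - <<'E'
from h import *
b=.24; h=-np.pi/2; tgt=1.085
env.movel([*K,.061],R(b+h),rate=.12); st("down")
effector.grasp(30); st("grasp")
n=5
for a in np.linspace(b,tgt,n+1)[1:]: env.reach([*K,.061],R(a+h))
st("turned")
s=env.sense(); 
p,d,_=shot("top","t3"); parts("top",p,d,None,K)
p,d,_=shot("scene","s3"); parts("scene",p,d,None,K)
effector.release(); st("rel")
env.movel([*K,.26],rate=.2); st("up")
p,d,pose=shot("wrist","w3"); parts("wrist",p,d,pose,K)
E
```

```text
down t 16.38 pos [ 0.4904 -0.2382  0.0615] F [-0.2  0.2 -0.9] M [0.02 0.12 0.03] w 0.0915 ang -0.415 q7 -0.09
grasp t 17.53 pos [ 0.49   -0.2381  0.061 ] F [-0.6 -0.1  0.1] M [-0.07  0.14 -0.01] w 0.0135 ang -1.146 q7 -0.09
turned t 18.86 pos [ 0.4904 -0.2386  0.061 ] F [ 4.  -3.8 -5.2] M [-0.91 -0.63  0.07] w 0.0141 ang -0.938 q7 0.63
mark 30 [ 0.5175 -0.1882  0.0124] r 0.0568 ang 1.066 z 0.01 0.016
pointer 17 [ 0.5064 -0.2092  0.0556] r 0.0331 ang 1.053 z 0.052 0.059
post 47 [ 0.5741 -0.2282  0.0893] r 0.0846 ang 0.116 z 0.043 0.095
pointer 21 [ 0.5083 -0.2082  0.0573] r 0.035 ang 1.019 z 0.055 0.06
post 26 [ 0.5774 -0.23    0.0941] r 0.0878 ang 0.092 z 0.091 0.096
rel t 20.17 pos [ 0.49  -0.238  0.061] F [ 1.4 -0.6 -0. ] M [ 0.   0.1 -0. ] w 0.092 ang -2.312 q7 0.63
up t 21.31 pos [ 0.4895 -0.2374  0.259 ] F [-0.5 -0.2 -0.2] M [-0.02  0.1  -0.01] w 0.0922 ang 2.326 q7 0.42
mark 104 [ 0.5182 -0.186   0.0132] r 0.0591 ang 1.073 z 0.011 0.016
pointer 87 [ 0.507  -0.2067  0.0561] r 0.0356 ang 1.074 z 0.054 0.058
post 131 [ 0.5733 -0.231   0.0924] r 0.0836 ang 0.084 z 0.042 0.095
```

View pics/w3.png

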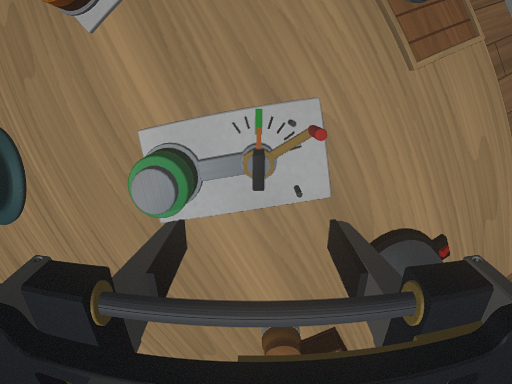

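The orange pointer (258,140) lies in line with the green stripe (258,118). Next I'll swing the lever back.

```bash
python3 - <<'E'
from h import *
a=.075; h=np.pi/2; r=.085
P=K+r*np.array([np.cos(a),np.sin(a)])
q=solver.inverse_kinematics([*P,.15],R(a+h)); print(q.round(2))
env.reach([*P,.16],R(a+h)); st("above")
env.movel([*P,.055],R(a+h),rate=.1); st("down")
effector.grasp(15); st("grasped")
arc(r,a,-.85,.056,h,7); st("-.85")
c=-.85
while c>-1.03:
    arc(r,c,c-.03,.056,h,1); c-=.03; st(f"{c:.2f}")
    f=env.sense()["wrist_force"]; u=np.array([-np.sin(c),np.cos(c)]); ft=f[:2]@u; print("tangential",ft.round(1))
    if ft>12: break
E
```

```text
[-0.09  0.53  0.57  1.77 -0.35  0.95  2.27]
above t 22.98 pos [ 0.5745 -0.2318  0.1598] F [0.1 0.5 0.4] M [ 0.09  0.02 -0.01] w 0.0916 ang 0.073 q7 2.26
down t 24.18 pos [ 0.5753 -0.2319  0.0557] F [ 0.3 -0.2  0. ] M [ 0.03 -0.   -0.04] w 0.0917 ang 0.071 q7 2.34
grasped t 25.32 pos [ 0.5747 -0.2317  0.055 ] F [ 0.8 -1.2 -0.1] M [0.03 0.01 0.  ] w 0.0144 ang 0.074 q7 2.34
-.85 t 27.67 pos [ 0.5462 -0.3018  0.0563] F [-2.   2.2  4.5] M [ 0.35  0.54 -0.04] w 0.0145 ang -0.849 q7 1.7
-0.88 t 27.92 pos [ 0.5449 -0.3031  0.0562] F [-0.8  2.4  4.7] M [0.68 0.06 0.01] w 0.0144 ang -0.87 q7 1.67
tangential 0.9
-0.91 t 28.17 pos [ 0.5427 -0.3048  0.0562] F [0.2 2.3 5.6] M [ 0.73  0.12 -0.03] w 0.0146 ang -0.903 q7 1.65
tangential 1.6
-0.94 t 28.42 pos [ 0.5406 -0.3064  0.0563] F [0.1 2.9 5.6] M [0.73 0.12 0.01] w 0.0152 ang -0.934 q7 1.63
tangential 1.8
-0.97 t 28.67 pos [ 0.5385 -0.3079  0.0563] F [0.9 3.1 6.3] M [ 0.77  0.09 -0.02] w 0.0146 ang -0.964 q7 1.61
tangential 2.5
-1.00 t 28.92 pos [ 0.5378 -0.3083  0.0563] F [2.4 4.4 5. ] M [ 1.1  -0.55  0.07] w 0.0147 ang -0.973 q7 1.59
tangential 4.4
-1.03 t 29.17 pos [ 0.5372 -0.3085  0.0564] F [5.5 6.3 4.6] M [ 1.43 -1.21  0.12] w 0.0144 ang -0.981 q7 1.57
tangential 8.0
```

The stop is reached: the position stalls at about -0.975 while the force rises. I'll release, retreat and check.

```bash
python3 - <<'E'
from h import *
effector.release(); st("rel")
p=env.sense()["ee_pos"]; env.movel([p[0],p[1],.16]); env.reach([*K,.30],R(-.95+np.pi/2)); st("over")
p,d,pose=shot("wrist","w4"); parts("wrist",p,d,pose,K); tips("wrist","green_post")
p,d,_=shot("top","t4"); parts("top",p,d,None,K)
E
```

```text
rel t 30.37 pos [ 0.5338 -0.3108  0.056 ] F [ 0.1  0.1 -0.6] M [ 0.01  0.02 -0.  ] w 0.0923 ang -1.029 q7 1.57
over t 31.91 pos [ 0.49   -0.2375  0.2989] F [ 0.   0.1 -1.4] M [-0.01  0.01  0.06] w 0.092 ang 1.594 q7 1.31
mark 95 [ 0.5153 -0.1893  0.0133] r 0.0548 ang 1.091 z 0.012 0.015
pointer 61 [ 0.5065 -0.2065  0.0561] r 0.0356 ang 1.089 z 0.055 0.058
post 122 [ 0.5336 -0.3058  0.0939] r 0.0806 ang -1.0 z 0.049 0.096
wrist green_post [([0.5403, -0.3049, 0.0781], 0.85)]
mark 31 [ 0.5165 -0.1883  0.0131] r 0.0563 ang 1.081 z 0.01 0.015
pointer 16 [ 0.5075 -0.207   0.0554] r 0.0356 ang 1.056 z 0.053 0.058
post 44 [ 0.5364 -0.3048  0.0924] r 0.0813 ang -0.963 z 0.049 0.096
```

View pics/w4.png

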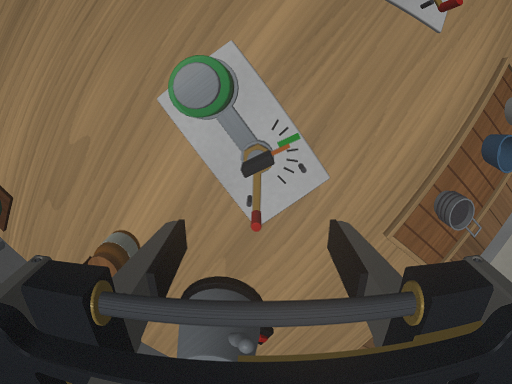

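The post (257,220) is slightly past its starting angle (-1.00 against -0.978, both measured with the wrist camera), so the nut is tight. The pointer reads 1.089 and the mark 1.091. I'll hand it in.

```bash
python3 -c "
from station import workorder
print(workorder.finish_job())"
```

```text
the job is handed in; nothing more can be done
None
```

The green doser is reset and its nut is tight again. I handed the job in at about 32 s of the 64 s allowed; no verdict is reported.

- **Loosening:** I gripped the red post and swung the lever about 1.02 rad counter-clockwise. A camera look confirmed it stayed there.
- **Setting the pointer:** I turned the knob about 0.85 rad. After the nut was tightened, the wrist camera read the pointer at 1.089 rad and the mark at 1.091 rad. The top camera read 1.056 and 1.081, so the two views agree within about 0.03 rad.
- **Tightening:** I swung the lever back until it stalled against its stop. The force at the post rose to about 8 N. The wrist camera put the post at -1.00 rad, against -0.978 rad before I began, so it is slightly past where it started.
- **Clearance:** The gripper was open about 0.2 m above the doser at hand-in, touching nothing. I kept well clear of the amber doser and no motion failed.

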